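# Pack the reading kit into the wooden box

### The job

Pack the reading kit into the open wooden box: lay the blue glasses case flat in the long compartment, and stand the other three upright in the three small compartments on the brass-latch side, as seen facing the latch: blue-capped spray bottle on the left, blue-lidded tin in the middle, black magnifier on the right. The bottle and the tin stand behind the rack's front rail, so lift them up over it before bringing them forward. Leave the brown case, the orange-capped bottle, the red-lidded tin and the mug where they are.

Things in the scene. Friction and masses are not known exactly. Their poses are not given: they have to be found in the camera images.
- blue_case_c (a point): Reading-glasses case to be packed: a dark-blue hard plastic box with rounded edges, 158 mm long (its x axis), 56 mm wide (y), 42 mm high (z), 0.12 kg or so, lying flat on the work surface. The point is its centre, 21 mm above its underside.
- brown_case_c (a point): Look-alike, to be left alone: a brown glasses case of the same shape and size (158 x 56 x 42 mm). The point is its centre, 21 mm above its underside.
- blue_spray_c (a point): Lens-spray bottle to be packed: upright round pale bottle with a bright blue cap and blue band, 34 mm in diameter (cap 30 mm, the top 33 mm), 95 mm high, about 0.06 kg; stands on the rack's board (board top 60 mm above the work surface), behind its front rail. The point is its centre, 47.5 mm above its underside; z is its upright axis.
- orange_spray_c (a point): Look-alike, to be left alone: the same bottle with an orange cap and band (34 mm diameter, 95 mm high), also on the rack. The point is its centre, 47.5 mm above its underside.
- blue_tin_c (a point): Tin to be packed: round aluminium tin with a bright blue lid, 48 mm in diameter, 44 mm high, about 0.08 kg; stands on the rack's board (board top 60 mm above the work surface), behind its front rail. The point is its centre, 22 mm above its underside; z is its upright axis.
- red_tin_c (a point): Look-alike, to be left alone: the same tin with a red lid (48 mm diameter, 44 mm high), also on the rack. The point is its centre, 22 mm above its underside.
- magnifier_c (a point): Stand magnifier to be packed: a black upright cylinder with a pale glass lens on top and a thin steel band, 40 mm in diameter, 44 mm high, about 0.07 kg, standing on the work surface. The point is its centre, 22 mm above its underside; z is its upright axis.
- box: Open wooden box, fixed, 182 (x) x 232 (y) x 40 mm high; origin: centre of underside. Brass latch on its -x side, facing the robot; +y is left seen from there. Inner floor 22 mm up; walls and dividers 6 mm thick, tops at 40 mm. Long compartment: centre x +44, y 0 mm, 82 (x) x 220 (y). Small ones, each 82 (x) x 69 (y): centres x -44 mm, y +75.3 (left), 0 (middle), -75.3 (right).
- rack: Low sage-green rack, fixed, 84 (x) x 382 mm (y); origin: centre of underside; front (-x) to the robot. Board top at 60 mm; front and back rails, 8 mm thick, centred at x -38 and +38 mm, tops at 86 mm; end panels, 14 mm thick, at y -184 and +184 mm, tops at 92 mm. The two bottles and two tins stand on it in a row about 84 mm apart, in any order.
- mug: White ceramic mug, 80 mm in diameter, 92 mm high, handle on its +y side, standing on the work surface beyond the left end of the rack; to be left alone. Origin at the centre of its underside. (A black lamp base, 124 mm in diameter and 0.2 m high, is fixed beyond the right end of the rack, near x = 0.74, y = -0.41 m.)

How it is judged:
At the end, for the whole second after the job is handed in: Blue case in the long compartment (14 mm across, 35 mm along), blue spray left (28, 22 mm in box x, y), blue tin middle (20, 15), magnifier right (24, 18): on the box floor within 5 mm, tilt under 0.12 rad, at rest, released. Look-alikes and mug upright, within 25 mm of their start (x of blue_case_c in the frame of box between 0.03 and 0.058 m and y of blue_case_c in the frame of box between -0.035 and 0.035 m and z of blue_case_c in the frame of box between 0.038 and 0.048 m and angle between each of blue_case_c, blue_spray_c, blue_tin_c, magnifier_c's own z axis and vertical below 0.12 rad and linear speed of each of blue_case, blue_spray, blue_tin, magnifier below 0.02 m/s and x of blue_spray_c in the frame of box between -0.072 and -0.016 m and y of blue_spray_c in the frame of box between 0.0533 and 0.0973 m and z of blue_spray_c in the frame of box between 0.0645 and 0.0745 m and x of blue_tin_c in the frame of box between -0.064 and -0.024 m and y of blue_tin_c in the frame of box between -0.015 and 0.015 m and z of blue_tin_c in the frame of box between 0.039 and 0.049 m and x of magnifier_c in the frame of box between -0.068 and -0.02 m and y of magnifier_c in the frame of box between -0.0933 and -0.0573 m and z of magnifier_c in the frame of box between 0.039 and 0.049 m and distance of each of brown_case_c, orange_spray_c, red_tin_c, mug from where it was at the start of the episode below 0.025 m and angle between each of brown_case_c, orange_spray_c, red_tin_c, mug's own z axis and vertical below 0.2 rad); the robot touches nothing.
It fails at once if a look-alike or the mug is shifted or tipped over ((distance of brown_case_c from where it was at the start of the episode above 0.025 m or angle between brown_case_c's own z axis and vertical above 0.5 rad) or (distance of orange_spray_c from where it was at the start of the episode above 0.025 m or angle between orange_spray_c's own z axis and vertical above 0.5 rad) or (distance of red_tin_c from where it was at the start of the episode above 0.025 m or angle between red_tin_c's own z axis and vertical above 0.5 rad) or (distance of mug from where it was at the start of the episode above 0.025 m or angle between mug's own z axis and vertical above 0.5 rad)).
It also fails if it takes over 120 s, if anything falls off the work surface, if the arm or the gripper's body presses on something with over 40 N, if the wrist force passes 120 N, or if a joint passes its speed limit or range.

### The arm

A 7-joint arm with a two-finger parallel gripper is mounted at the origin on the work surface. World frame = base frame: x ahead of the robot, y to its left, z up, the work surface at z = 0. Lengths are in m, angles in rad, forces in N, time in s.
With the tool pointing down it reaches from about 0.425 to 0.925 m from the base axis. Payload 6.8 kg.
Tool frame: the origin (TCP) lies on the mounting face of the last link; the fingertips stand 182 mm ahead of it and the grasp point (between the pads) lies 163 mm ahead of it (arm.pinch_z is the distance from the TCP to the grasp point, in m); z points along the fingers, y is the line along which they close (so a half turn about z gives the same grasp; the last joint's range is limited). The gripper opens to 88 mm and grips with 3 to 60 N. Pads are 20 mm wide; open, the fingers measure 115 mm over their backs; the gripper's body (75 mm by 178 mm) begins 61 mm behind the grasp point.
Start: joints at [1.12, 0.477, 0.022, 1.555, -0.011, 1.109, -0.083], TCP at [0.227, -0.636, 0.405] pointing down, gripper open.
Joint ranges: [-2.96, 2.96], [-0.34, 2.1], [-1.41, 1.46], [0.24, 2.44], [-1.37, 4.51], [0.17, 1.92], [-2.96, 2.96]. Speed limits (rad/s): [2.39, 2.39, 3.14, 3.14, 3.14, 3.14, 3.14].

### API

Orientations are given as [roll, pitch, yaw] about the fixed x, y, z axes, in that order (R = Rz(yaw) Ry(pitch) Rx(roll)).
In Python, from station import arm gives the robot as it stands. The module is installed in compiled form; this text tells all that it offers.
- The arm moves only by the shell command python3 -m creep 'ROWS' [FORCE]. ROWS is JSON, a list of rows, each an object of numbers: "gripper": the opening, from 0 (shut) to 1 (fully open); "tx", "ty", "tz": the shift along the tool's x, y, z in units of 25 mm (1.0 is 25 mm); "ax", "ay", "az": the turn, a rotation vector about the tool's x, y, z in units of 6 degrees (1.0 is 6 degrees). A call has 1 to 10 rows; each row shifts and turns the commanded pose from where the row before left it, along the tool's axes as they then stand; what a row does not reach is not made up. A row lasts 1/8 s, in which the tool goes at most 62.5 mm and 10.7 degrees, less where a joint would pass 70% of its speed; a pose out of reach is approached as far as the arm can. A call is refused whole if a number of a shift passes 1 or a number of a turn 1, either way. A call with a gripper value outside its range is refused whole. The fingers move at their own pace and stop on an object; FORCE is the grip in N (left out, the last holds). Time passes only in rows, so rows that do not move let the fingers close. It gives the time, the measured TCP pose, the force, the opening and the grip force at its end, in the units of the state.
- arm.get_state(): the state, without advancing time (a new reading comes with each control period).
- arm.grab_frame(name): name is "scene" or "top" or "wrist"; returns the picture (400x640x3 uint8, red, green, blue); there is no depth.
- arm.get_calibration(name): a dict with "camera_matrix" (3x3 intrinsics, pixels), "dist_coeffs" ([k1, k2, p1, p2, k3] as OpenCV has them; the pictures are not rectified), "R" (3x3) and "t" (3): a world point X has camera coordinates R X + t. Camera axes: x right, y down, z forward; pixel columns grow to the right and rows downward; lengths in m; the calibration is good to about 2 mm. A picture is of the moment at which its call begins: read the wrist's pose just before it. get_calibration takes no time and is no camera call; for the wrist camera it gives the pose at the moment of the call.
- arm.sign_off(): hands the job in; it is judged then, once.
The state is a dict: "time_s": time; "q": joint angles; "joint_velocities": joint speeds; "effort": joint torques, N m; "eef_pos": TCP position; "orientation": TCP orientation; "ft_force": force on the tool from outside, world axes, zero at the start; "ft_torque": the same for the moment, N m; "gripper_width": finger opening in m; "gripper_force": force on a finger pad.
Only numpy, scipy, OpenCV 4.12 (cv2) and the standard library are available. Lean on these libraries where they do the work, as an engineer would, in place of code of your own. Each camera call takes 0.05 s, during which the arm holds its last target. There are 200 camera calls.

## Working session

There is one attempt and no reset: what is moved stays moved. The work goes in short steps, Python scripts to look and compute and a shell command to move; the robot and the scene stay as the last step left them, time stands still between calls to the robot, and variables do not carry over. Pictures are saved under pics/ and viewed, at most 14 in all, crops included, and the job is handed in when it is done.

```bash
mkdir -p pics
python3 - <<'E'
from station import arm
import cv2
s=arm.get_state(); print({k:(s[k]) for k in ("time_s","eef_pos","orientation","gripper_width")})
for n in ("scene","top"):
    cv2.imwrite(f"pics/{n}0.png",arm.grab_frame(n)[:,:,::-1])
    c=arm.get_calibration(n); print(n,c)
E
```

```text
{'time_s': 0.0, 'eef_pos': array([ 0.22679718, -0.63545833,  0.40370241]), 'orientation': array([-3.13975462e+00,  1.45246709e-04,  3.42840005e-01]), 'gripper_width': 0.08763761924630384}
scene {'camera_matrix': array([[518.67954271,   0.        , 330.78504473],
       [  0.        , 518.67954271, 200.25415334],
       [  0.        ,   0.        ,   1.        ]]), 'dist_coeffs': array([-0.11056928,  0.        ,  0.        ,  0.        ,  0.        ]), 'R': array([[-0.83929892,  0.54365451, -0.00413578],
       [ 0.44074564,  0.67593401, -0.59064075],
       [-0.31830899, -0.49754697, -0.80692404]]), 't': array([ 0.46966382, -0.27753239,  1.54101799])}
top {'camera_matrix': array([[445.94785488,   0.        , 316.76778866],
       [  0.        , 445.94785488, 200.20380223],
       [  0.        ,   0.        ,   1.        ]]), 'dist_coeffs': array([-0.1013386,  0.       ,  0.       ,  0.       ,  0.       ]), 'R': array([[ 0.00792932, -0.99962449, -0.02622994],
       [-0.99330485, -0.00485057, -0.11542077],
       [ 0.1152502 ,  0.02696954, -0.99297031]]), 't': array([0.0888238 , 0.60883898, 1.03434024])}
```

View pics/top0.png

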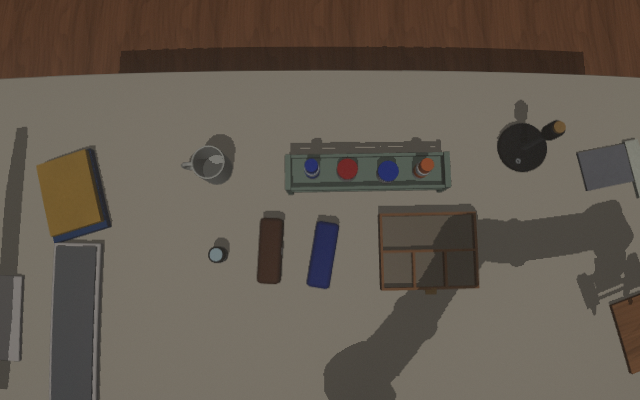

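View pics/scene0.png

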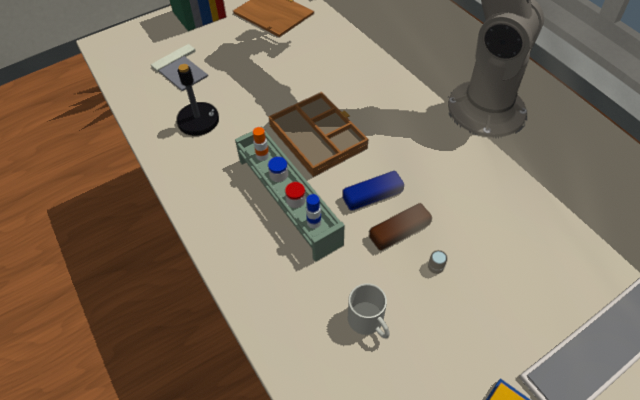

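The top view shows:
- mug at (208,163)
- rack spanning columns 288–448, holding the blue spray (312,167), red tin (347,169), blue tin (388,171) and orange spray (426,166)
- box around (428,251), latch at (431,291)
- blue case (322,254), brown case (270,250), magnifier (216,254)

The scene view agrees. Next I'll measure positions.

```bash
cat > h.py <<'E'
import numpy as np, cv2
from station import arm
def bp(c,px,z):
    u=cv2.undistortPoints(np.array(px,float).reshape(-1,1,2),c["camera_matrix"],c["dist_coeffs"]).reshape(-1,2)
    R,t=np.array(c["R"]),np.array(c["t"]); o=-R.T@t
    d=np.c_[u,np.ones(len(u))]@R
    return o+d*((z-o[2])/d[:,2])[:,None]
def pr(c,X):
    return cv2.projectPoints(np.array(X,float).reshape(-1,1,3),cv2.Rodrigues(np.array(c["R"]))[0],np.array(c["t"]),c["camera_matrix"],c["dist_coeffs"])[0].reshape(-1,2)
def blobs(im,kind,amin=40):
    h=cv2.cvtColor(im,cv2.COLOR_RGB2HSV); H,S,V=cv2.split(h)
    m={"blue":(H>110)&(H<130)&(S>150)&(V>50)}[kind].astype(np.uint8)
    n,l,st,ce=cv2.connectedComponentsWithStats(m)
    return [(st[i],ce[i],l==i) for i in range(1,n) if st[i][4]>=amin]
E
python3 - <<'E'
from h import *
im=cv2.imread("pics/top0.png"); c=arm.get_calibration("top")
cv2.imwrite("pics/c1.png",cv2.resize(im[140:300,195:485],None,fx=2.75,fy=2.75,interpolation=cv2.INTER_CUBIC))
for s,ce,m in blobs(im[:,:,::-1].copy(),"blue"):
    r=cv2.minAreaRect(np.argwhere(m)[:,::-1].astype(np.float32))
    print(s,ce,r,[bp(c,[ce],z)[0].round(4) for z in (.042,.104,.155)])
print(-c["R"].T@c["t"])
E
```

```text
[306 159  11  12  86] [311.25581395 165.06976744] ((311.0, 164.5), (11.0, 10.0), 90.0) [array([0.6929, 0.1066, 0.042 ]), array([0.6807, 0.1041, 0.104 ]), array([0.6707, 0.102 , 0.155 ])]
[379 161  19  20 298] [387.95973154 170.34228188] ((388.0, 170.5), (19.0, 18.0), 90.0) [array([ 0.6807, -0.0781,  0.042 ]), array([ 0.6692, -0.0698,  0.104 ]), array([ 0.6598, -0.0629,  0.155 ])]
[0.48485048 0.06384798 1.09967166]
```

View pics/c1.png

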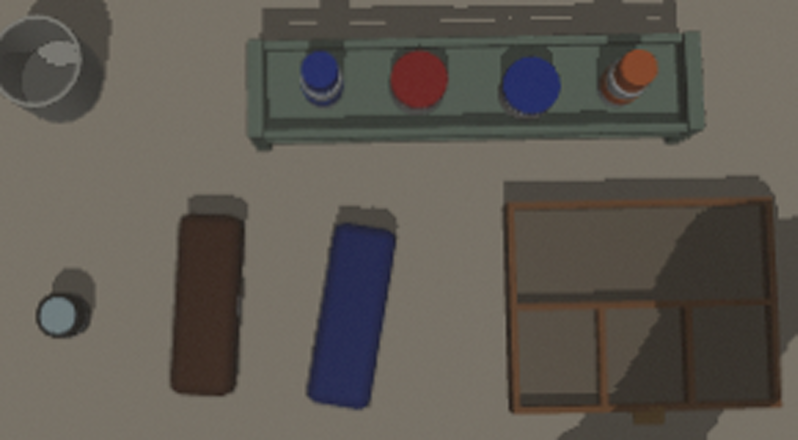

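The crop shows the box's top corners at (506,203), (774,199), (780,404) and (512,411). The magnifier lens is at (58,316), and the blue case is tilted slightly. I'll fit poses from these.

Run:
```python
from h import *
from scipy.optimize import minimize
c=arm.get_calibration("top"); cs=arm.get_calibration("scene")
f=lambda P:(np.array(P,float)+.5)/2.75-.5+[195,140]
B=bp(c,f([(506,203),(774,199),(780,404),(512,411)]),.04)
print("box corners",B.round(4).tolist(),"c",B.mean(0).round(4),"sides",np.linalg.norm(B-np.roll(B,-1,0),axis=1).round(3))
# outline: TL(+x,+y) TR(+x,-y) BR(-x,-y) BL(-x,+y)
v=B[0]+B[3]-B[1]-B[2]; w=B[0]+B[1]-B[2]-B[3]
print("box yaw",np.arctan2(-v[0],v[1]),np.arctan2(w[1],w[0]))
print("mag",bp(c,f([(58,316)]),.044), "rack",bp(c,f([(248,40),(697,33),(703,132),(256,142)]),.092).round(3).tolist())
def fit(sil,n,x0,cams,rng):
    data=[]
    for cc,im in cams:
        H,S,V=cv2.split(cv2.cvtColor(im,cv2.COLOR_BGR2HSV))
        m=((H>105)&(H<135)&(S>100)).astype(np.uint8)
        data.append((cc,m))
    ms=[]
    for cc,m in data:
        k,l,st,ce=cv2.connectedComponentsWithStats(m)
        p=pr(cc,[[x0[0],x0[1],rng]])[0]
        i=1+np.argmin(np.linalg.norm(ce[1:]-p,axis=1)+1e3*(st[1:,4]<40)); ms.append((cc,(l==i))); print("blob",st[i],p)
    def cost(x):
        s=0
        for cc,m in ms:
            h=cv2.convexHull(pr(cc,sil(x)).astype(np.float32)).reshape(-1,2)
            a=np.zeros((1600,2560),np.uint8); cv2.fillPoly(a,[np.round((h+.5)*4).astype(int)],255)
            a=cv2.resize(a,(640,400),interpolation=cv2.INTER_AREA)/255.
            s+=np.abs(a-m).sum()
        return s
    r=minimize(cost,x0,method="Nelder-Mead",options=dict(initial_simplex=np.array([x0]+[np.array(x0)+d for d in np.diag([.01,.01,.08][:len(x0)])])))
    print(n,r.x.round(4),r.fun,[m.sum() for _,m in ms])
def case(x):
    g=[]
    for r,z in ((6,0),(0,6),(0,36),(6,42)):
        for a in(-1,1):
            for b in(-1,1): 
                for e,h in((79-r-6,28-r),(79-r,28-r-6)): g.append((a*e/1e3,b*h/1e3,z/1e3))
    g=np.array(g); C,S=np.cos(x[2]),np.sin(x[2])
    return np.c_[x[0]+C*g[:,0]-S*g[:,1],x[1]+S*g[:,0]+C*g[:,1],g[:,2]]
t=np.linspace(0,6.283,40)
cyl=lambda r,z0,z1:lambda x:np.concatenate([np.c_[x[0]+r*np.cos(t),x[1]+r*np.sin(t),0*t+z] for z in(z0,z1)])
T=(c,cv2.imread("pics/top0.png")); Sc=(cs,cv2.imread("pics/scene0.png"))
for cams in ([T],[Sc]):
    fit(case,"case",[.47,.09,-.1],cams,.03)
    fit(cyl(.024,.092,.104),"tin",[.669,-.068],cams,.1)
    fit(cyl(.015,.130,.155),"spray",[.672,.102],cams,.145)
```

```text
box corners [[0.5767, -0.0551, 0.04], [0.5812, -0.2894, 0.04], [0.4045, -0.2903, 0.04], [0.3987, -0.0593, 0.04]] c [ 0.4903 -0.1735  0.04  ] sides [0.234 0.177 0.231 0.178]
box yaw 0.022153500139970958 0.014347295607400794
mag [[0.4758573  0.33200523 0.044     ]] rack [[0.708, 0.166, 0.092], [0.716, -0.212, 0.092], [0.632, -0.214, 0.092], [0.622, 0.158, 0.092]]
blob [ 308  222   30   66 1337] [317.52188359 258.13522961]
case [ 0.4798  0.0781 -0.1233] 244.86666666666665 [np.int64(1337)]
blob [378 161  21  20 334] [386.95264303 170.76462493]
tin [ 0.6704 -0.0695] 39.31372549019608 [np.int64(334)]
blob [305 159  13  14 147] [311.43540377 165.35510671]
spray [0.6732 0.1039] 33.57254901960784 [np.int64(147)]
blob [ 343  172   59   38 1154] [379.36982031 189.57039694]
case [ 0.4782  0.0715 -0.0331] 327.48235294117643 [np.int64(1154)]
blob [268 156  20  17 258] [278.56245733 164.80792127]
tin [ 0.6705 -0.0735] 33.886274509803926 [np.int64(258)]
blob [306 194  14  18 204] [313.11922901 201.12690427]
spray [0.6743 0.1025] 18.137254901960784 [np.int64(204)]
```

```bash
R1='{"tx":1,"ty":-1}'
python3 -m creep '[{"tx":1,"ty":-1},{"tx":1,"ty":-1},{"tx":1,"ty":-1},{"tx":1,"ty":-1},{"tx":1,"ty":-1},{"tx":1,"ty":-1},{"tx":1,"ty":-1},{"tx":1,"ty":-1},{"tx":1,"ty":-1},{"tx":1,"ty":-1}]'
python3 -m creep '[{"tx":1,"ty":-1},{"tx":1,"ty":-1},{"tx":1,"ty":-1},{"tx":1,"ty":-1},{"tx":0.5,"ty":-1},{"tx":0.5,"ty":-1},{"tx":0.5,"ty":-1},{"tx":0.5,"ty":-1},{"tx":0.5,"ty":-1}]'
python3 -m creep '[{"tx":0.5,"ty":-1},{"tx":0.5,"ty":-1},{"tx":0.5,"ty":-1},{"tx":0.5,"ty":-1},{"tx":0.3,"ty":-0.7},{"az":1},{"az":1},{"az":1},{"az":1},{"az":0.8}]'
python3 -m creep '[{"tx":0},{"tx":0}]'
python3 - <<'E'
from h import *
s=arm.get_state();c=arm.get_calibration("wrist"); im=arm.grab_frame("wrist")
print(s["time_s"],s["eef_pos"],s["orientation"],s["q"],"cam",-np.array(c["R"]).T@c["t"])
im=im[:,:,::-1].copy()
np.save("w1.npy",im); np.savez("w1c.npz",**{k:np.array(v) for k,v in c.items()})
cv2.imwrite("pics/w1.png",im)
E
```

```text
0.1 [ 0.22681859 -0.63550526  0.40382762] [-3.14006054e+00  1.07970974e-04  3.42856781e-01] [ 1.11990027  0.47768056  0.02233603  1.55629504 -0.01149804  1.109281
 -0.08306673] cam [ 0.28959183 -0.61231921  0.38417402]schema error: expected keys gripper, tx, ty, tz, ax, ay, az
schema error: expected keys gripper, tx, ty, tz, ax, ay, az
schema error: expected keys gripper, tx, ty, tz, ax, ay, az
schema error: expected keys gripper, tx, ty, tz, ax, ay, az
```

View pics/w1.png

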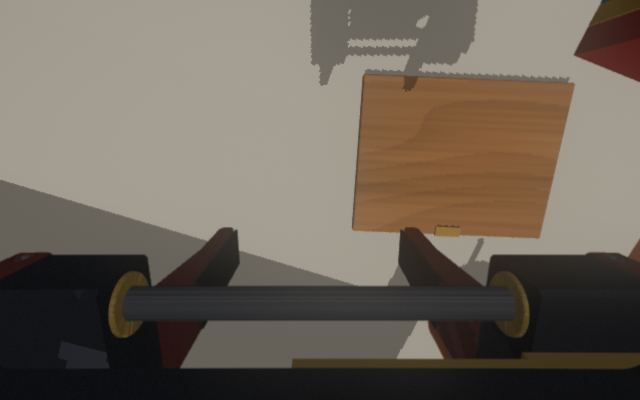

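The rows need every key, so nothing moved. The wrist picture shows the view ahead of the fingers, with a notebook near (460,155). I'll retype the rows in full.

```bash
python3 -m creep '[{"gripper":1,"tx":1,"ty":-1,"tz":0,"ax":0,"ay":0,"az":0},{"gripper":1,"tx":1,"ty":-1,"tz":0,"ax":0,"ay":0,"az":0},{"gripper":1,"tx":1,"ty":-1,"tz":0,"ax":0,"ay":0,"az":0},{"gripper":1,"tx":1,"ty":-1,"tz":0,"ax":0,"ay":0,"az":0},{"gripper":1,"tx":1,"ty":-1,"tz":0,"ax":0,"ay":0,"az":0},{"gripper":1,"tx":1,"ty":-1,"tz":0,"ax":0,"ay":0,"az":0},{"gripper":1,"tx":1,"ty":-1,"tz":0,"ax":0,"ay":0,"az":0},{"gripper":1,"tx":1,"ty":-1,"tz":0,"ax":0,"ay":0,"az":0},{"gripper":1,"tx":1,"ty":-1,"tz":0,"ax":0,"ay":0,"az":0},{"gripper":1,"tx":1,"ty":-1,"tz":0,"ax":0,"ay":0,"az":0}]'
python3 -m creep '[{"gripper":1,"tx":1,"ty":-1,"tz":0,"ax":0,"ay":0,"az":0},{"gripper":1,"tx":1,"ty":-1,"tz":0,"ax":0,"ay":0,"az":0},{"gripper":1,"tx":0.5,"ty":-1,"tz":0,"ax":0,"ay":0,"az":0},{"gripper":1,"tx":0.5,"ty":-1,"tz":0,"ax":0,"ay":0,"az":0},{"gripper":1,"tx":0.5,"ty":-1,"tz":0,"ax":0,"ay":0,"az":0},{"gripper":1,"tx":0.5,"ty":-1,"tz":0,"ax":0,"ay":0,"az":0},{"gripper":1,"tx":0.5,"ty":-1,"tz":0,"ax":0,"ay":0,"az":0},{"gripper":1,"tx":0.4,"ty":-1,"tz":0,"ax":0,"ay":0,"az":0},{"gripper":1,"tx":0.4,"ty":-1,"tz":0,"ax":0,"ay":0,"az":0},{"gripper":1,"tx":0.4,"ty":-1,"tz":0,"ax":0,"ay":0,"az":0}]'
python3 -m creep '[{"gripper":1,"tx":0.4,"ty":-1,"tz":0,"ax":0,"ay":0,"az":0},{"gripper":1,"tx":0.4,"ty":-1,"tz":0,"ax":0,"ay":0,"az":0},{"gripper":1,"tx":0.4,"ty":-1,"tz":0,"ax":0,"ay":0,"az":0},{"gripper":1,"tx":0.4,"ty":-1,"tz":0,"ax":0,"ay":0,"az":0},{"gripper":1,"tx":0,"ty":-0.2,"tz":0,"ax":0,"ay":0,"az":1},{"gripper":1,"tx":0,"ty":0,"tz":0,"ax":0,"ay":0,"az":1},{"gripper":1,"tx":0,"ty":0,"tz":0,"ax":0,"ay":0,"az":1},{"gripper":1,"tx":0,"ty":0,"tz":0,"ax":0,"ay":0,"az":1},{"gripper":1,"tx":0,"ty":0,"tz":0,"ax":0,"ay":0,"az":0.8},{"gripper":1,"tx":0,"ty":0,"tz":0,"ax":0,"ay":0,"az":0}]'
cat > shot.py <<'E'
import sys
from h import *
n=sys.argv[1]
s=arm.get_state();c=arm.get_calibration("wrist"); im=arm.grab_frame("wrist")[:,:,::-1].copy()
print(s["time_s"],s["eef_pos"],s["orientation"],s["q"].round(2))
np.savez(f"{n}.npz",im=im,**{k:np.array(v) for k,v in c.items()})
cv2.imwrite(f"pics/{n}.png",im)
E
python3 shot.py w2
```

```text
time_s: 1.4
eef_pos: [0.3786, -0.3151, 0.4045]
orientation: [-3.141, 0.0, 0.343]
ft_force: [0.5, 0.5, 0.4]
gripper_width: 0.0877
gripper_force: 0.0
time_s: 2.65
eef_pos: [0.4283, -0.0321, 0.4046]
orientation: [3.142, 0.0, 0.343]
ft_force: [-0.0, -0.5, -0.4]
gripper_width: 0.0879
gripper_force: 0.0
time_s: 3.9
eef_pos: [0.4308, 0.0794, 0.4045]
orientation: [3.141, 0.0, -0.159]
ft_force: [-0.5, 0.1, -0.0]
gripper_width: 0.0873
gripper_force: 0.0
3.9 [0.43076991 0.07937021 0.40454364] [ 3.14140871e+00  2.22383717e-04 -1.59163572e-01] [ 0.11  0.11 -0.46  2.07  0.06  0.97 -2.11]
```

View pics/w2.png

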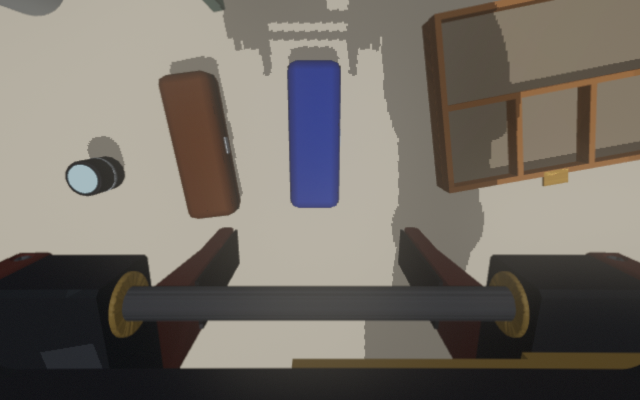

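The wrist view shows the blue case almost aligned with the tool, spanning columns 288–340 and rows 60–208. The magnifier lens is at (83,179), the brown case is around (200,145), and the box's near-left corner is at (450,190).

Run:
```python
from h import *
d=np.load("w2.npz"); c={k:d[k] for k in d.files if k!="im"}; im=d["im"]
H,S,V=cv2.split(cv2.cvtColor(im,cv2.COLOR_BGR2HSV))
m=((H>105)&(H<130)&(S>110)).astype(np.uint8)
k,l,st,ce=cv2.connectedComponentsWithStats(m); i=1+np.argmax(st[1:,4]); print(st[i],ce[i])
pts=np.argwhere(l==i)[:,::-1].astype(np.float32); r=cv2.minAreaRect(pts); b=cv2.boxPoints(r); print(r)
for z in (.042,.03):
  W=bp(c,b,z); print(z,W.mean(0).round(4),[np.round(W[(j+1)%4]-W[j],4)[:2].tolist() for j in range(2)])
print("mag",bp(c,[(83,179)],.044),"boxBL",bp(c,[(450,191)],.04))
```

```text
[ 289   61   51  146 6896] [314.08845708 131.97012761]
((314.0, 133.5), (145.0, 50.0), 90.0)
0.042 [0.4794 0.0766 0.042 ] [[-0.0079, -0.0495], [-0.1491, 0.0214]]
0.03 [0.4788 0.0769 0.03  ] [[-0.0082, -0.0512], [-0.1543, 0.0222]]
mag [[0.47532573 0.3313017  0.044     ]] boxBL [[ 0.39769392 -0.06330525  0.04      ]]
```

```bash
python3 -m creep '[{"gripper":1,"tx":1,"ty":-0.2,"tz":1,"ax":0,"ay":0,"az":0},{"gripper":1,"tx":0.92,"ty":0,"tz":1,"ax":0,"ay":0,"az":0},{"gripper":1,"tx":0,"ty":0,"tz":1,"ax":0,"ay":0,"az":0},{"gripper":1,"tx":0,"ty":0,"tz":1,"ax":0,"ay":0,"az":0},{"gripper":1,"tx":0,"ty":0,"tz":1,"ax":0,"ay":0,"az":0},{"gripper":1,"tx":0,"ty":0,"tz":1,"ax":0,"ay":0,"az":0},{"gripper":1,"tx":0,"ty":0,"tz":1,"ax":0,"ay":0,"az":0},{"gripper":1,"tx":0,"ty":0,"tz":0.5,"ax":0,"ay":0,"az":0},{"gripper":1,"tx":0,"ty":0,"tz":0.5,"ax":0,"ay":0,"az":0},{"gripper":1,"tx":0,"ty":0,"tz":0,"ax":0,"ay":0,"az":0}]'
python3 -m creep '[{"gripper":0.5,"tx":0,"ty":0,"tz":0,"ax":0,"ay":0,"az":0},{"gripper":0.5,"tx":0,"ty":0,"tz":0,"ax":0,"ay":0,"az":0},{"gripper":0.5,"tx":0,"ty":0,"tz":0,"ax":0,"ay":0,"az":0},{"gripper":0.5,"tx":0,"ty":0,"tz":0,"ax":0,"ay":0,"az":0},{"gripper":0.5,"tx":0,"ty":0,"tz":0,"ax":0,"ay":0,"az":0},{"gripper":0.5,"tx":0,"ty":0,"tz":0,"ax":0,"ay":0,"az":0}]' 20
```

```text
time_s: 5.2
eef_pos: [0.479, 0.0767, 0.2042]
orientation: [3.141, 0.001, -0.159]
ft_force: [-0.5, -0.2, -0.3]
gripper_width: 0.0881
gripper_force: 0.0
time_s: 5.95
eef_pos: [0.4792, 0.0767, 0.205]
orientation: [3.142, -0.0, -0.16]
ft_force: [-1.2, -0.6, 6.2]
gripper_width: 0.0559
gripper_force: 20.0
```

```bash
python3 -m creep '[{"gripper":0.5,"tx":0,"ty":0,"tz":-1,"ax":0,"ay":0,"az":0},{"gripper":0.5,"tx":0,"ty":0,"tz":-1,"ax":0,"ay":0,"az":0},{"gripper":0.5,"tx":0,"ty":0,"tz":-1,"ax":0,"ay":0,"az":0},{"gripper":0.5,"tx":0,"ty":0,"tz":-1,"ax":0,"ay":0,"az":0},{"gripper":0.5,"tx":0.4,"ty":1,"tz":0,"ax":0,"ay":0,"az":0},{"gripper":0.5,"tx":0.4,"ty":1,"tz":0,"ax":0,"ay":0,"az":0},{"gripper":0.5,"tx":0.4,"ty":1,"tz":0,"ax":0,"ay":0,"az":0},{"gripper":0.5,"tx":0.4,"ty":1,"tz":0,"ax":0,"ay":0,"az":0},{"gripper":0.5,"tx":0.4,"ty":1,"tz":0,"ax":0,"ay":0,"az":0},{"gripper":0.5,"tx":0.4,"ty":1,"tz":0,"ax":0,"ay":0,"az":0}]'
python3 -m creep '[{"gripper":0.5,"tx":0.4,"ty":1,"tz":0,"ax":0,"ay":0,"az":0},{"gripper":0.5,"tx":0.4,"ty":1,"tz":0,"ax":0,"ay":0,"az":0},{"gripper":0.5,"tx":0.4,"ty":1,"tz":0,"ax":0,"ay":0,"az":0},{"gripper":0.5,"tx":0.15,"ty":0.5,"tz":0,"ax":0,"ay":0,"az":0},{"gripper":0.5,"tx":0,"ty":0,"tz":0,"ax":0,"ay":0,"az":-1},{"gripper":0.5,"tx":0,"ty":0,"tz":0,"ax":0,"ay":0,"az":-1},{"gripper":0.5,"tx":0,"ty":0,"tz":0,"ax":0,"ay":0,"az":-1},{"gripper":0.5,"tx":0,"ty":0,"tz":0,"ax":0,"ay":0,"az":-1},{"gripper":0.5,"tx":0,"ty":0,"tz":0,"ax":0,"ay":0,"az":-1},{"gripper":0.5,"tx":0,"ty":0,"tz":0,"ax":0,"ay":0,"az":-1}]'
python3 -m creep '[{"gripper":0.5,"tx":0,"ty":0,"tz":0,"ax":0,"ay":0,"az":-1},{"gripper":0.5,"tx":0,"ty":0,"tz":0,"ax":0,"ay":0,"az":-1},{"gripper":0.5,"tx":0,"ty":0,"tz":0,"ax":0,"ay":0,"az":-1},{"gripper":0.5,"tx":0,"ty":0,"tz":0,"ax":0,"ay":0,"az":-1},{"gripper":0.5,"tx":0,"ty":0,"tz":0,"ax":0,"ay":0,"az":-1},{"gripper":0.5,"tx":0,"ty":0,"tz":0,"ax":0,"ay":0,"az":-1},{"gripper":0.5,"tx":0,"ty":0,"tz":0,"ax":0,"ay":0,"az":-1},{"gripper":0.5,"tx":0,"ty":0,"tz":0,"ax":0,"ay":0,"az":-1},{"gripper":0.5,"tx":0,"ty":0,"tz":0,"ax":0,"ay":0,"az":-1},{"gripper":0.5,"tx":0,"ty":0,"tz":0,"ax":0,"ay":0,"az":-1}]'
python3 -m creep '[{"gripper":0.5,"tx":0,"ty":0,"tz":0,"ax":0,"ay":0,"az":-0.7},{"gripper":0.5,"tx":0,"ty":0,"tz":0,"ax":0,"ay":0,"az":0},{"gripper":0.5,"tx":0,"ty":0,"tz":0,"ax":0,"ay":0,"az":0}]'
python3 - <<'E'
from h import *
print(arm.get_state()["q"].round(2))
im=arm.grab_frame("top")[:,:,::-1]
cv2.imwrite("pics/c2.png",cv2.resize(im[140:310,360:520],None,fx=3.5,fy=3.5,interpolation=cv2.INTER_CUBIC))
E
```

```text
time_s: 7.2
eef_pos: [0.5143, -0.0817, 0.3042]
orientation: [-3.142, 0.001, -0.16]
ft_force: [0.4, 1.1, -0.9]
gripper_width: 0.0555
gripper_force: 20.0
time_s: 8.45
eef_pos: [0.5336, -0.1719, 0.3044]
orientation: [-3.141, 0.0, 0.473]
ft_force: [0.4, 0.4, -1.6]
gripper_width: 0.056
gripper_force: 20.0
time_s: 9.7
eef_pos: [0.5335, -0.172, 0.3044]
orientation: [-3.141, -0.0, 1.52]
ft_force: [0.1, -0.0, -1.7]
gripper_width: 0.0559
gripper_force: 20.0
time_s: 10.07
eef_pos: [0.5337, -0.1724, 0.3045]
orientation: [-3.141, -0.0, 1.588]
ft_force: [-0.6, -0.5, -1.0]
gripper_width: 0.0559
gripper_force: 20.0
[ 0.76  0.51 -0.72  1.89  0.42  0.91 -0.15]
```

View pics/c2.png

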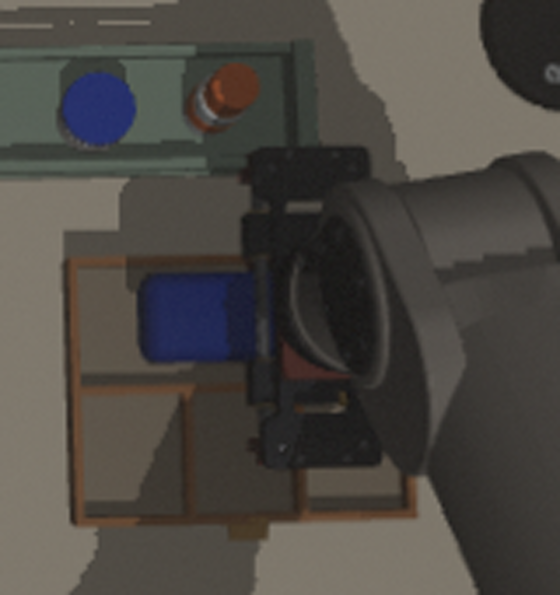

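Case is above the long compartment: in the crop its blue end is at (140–250, 275–360), inside walls at rows 265–385. Lowering and releasing it.

```bash
python3 -m creep '[{"gripper":0.5,"tx":0,"ty":0,"tz":1,"ax":0,"ay":0,"az":0},{"gripper":0.5,"tx":0,"ty":0,"tz":1,"ax":0,"ay":0,"az":0},{"gripper":0.5,"tx":0,"ty":0,"tz":0.6,"ax":0,"ay":0,"az":0},{"gripper":0.5,"tx":0,"ty":0,"tz":0.3,"ax":0,"ay":0,"az":0},{"gripper":0.5,"tx":0,"ty":0,"tz":0.15,"ax":0,"ay":0,"az":0},{"gripper":0.5,"tx":0,"ty":0,"tz":0,"ax":0,"ay":0,"az":0},{"gripper":0.5,"tx":0,"ty":0,"tz":0,"ax":0,"ay":0,"az":0}]'
python3 -m creep '[{"gripper":0.8,"tx":0,"ty":0,"tz":0,"ax":0,"ay":0,"az":0},{"gripper":0.8,"tx":0,"ty":0,"tz":0,"ax":0,"ay":0,"az":0},{"gripper":0.8,"tx":0,"ty":0,"tz":0,"ax":0,"ay":0,"az":0},{"gripper":0.8,"tx":0,"ty":0,"tz":0,"ax":0,"ay":0,"az":0},{"gripper":0.8,"tx":0,"ty":0,"tz":-1,"ax":0,"ay":0,"az":0},{"gripper":1,"tx":0,"ty":0,"tz":-1,"ax":0,"ay":0,"az":0},{"gripper":1,"tx":0,"ty":0,"tz":-1,"ax":0,"ay":0,"az":0},{"gripper":1,"tx":0,"ty":0,"tz":-1,"ax":0,"ay":0,"az":0},{"gripper":1,"tx":0,"ty":0,"tz":-1,"ax":0,"ay":0,"az":0}]'
```

```text
time_s: 11.0
eef_pos: [0.5341, -0.1727, 0.229]
orientation: [3.141, 0.0, 1.589]
ft_force: [0.2, 0.0, -1.6]
gripper_width: 0.0557
gripper_force: 20.0
time_s: 12.12
eef_pos: [0.5337, -0.1726, 0.3542]
orientation: [-3.141, 0.0, 1.589]
ft_force: [-0.5, -0.6, 0.5]
gripper_width: 0.0878
gripper_force: 0.0
```

```bash
python3 -m creep '[{"gripper":1,"tx":1,"ty":-0.1,"tz":0,"ax":0,"ay":0,"az":0},{"gripper":1,"tx":1,"ty":-0.1,"tz":0,"ax":0,"ay":0,"az":0},{"gripper":1,"tx":1,"ty":-0.1,"tz":0,"ax":0,"ay":0,"az":0},{"gripper":1,"tx":1,"ty":-0.1,"tz":0,"ax":0,"ay":0,"az":0},{"gripper":1,"tx":1,"ty":-0.1,"tz":0,"ax":0,"ay":0,"az":0},{"gripper":1,"tx":1,"ty":-0.1,"tz":0,"ax":0,"ay":0,"az":0},{"gripper":1,"tx":1,"ty":-0.1,"tz":0,"ax":0,"ay":0,"az":0},{"gripper":1,"tx":1,"ty":-0.1,"tz":0,"ax":0,"ay":0,"az":0},{"gripper":1,"tx":1,"ty":-0.1,"tz":0,"ax":0,"ay":0,"az":0},{"gripper":1,"tx":1,"ty":-0.1,"tz":0,"ax":0,"ay":0,"az":0}]'
python3 -m creep '[{"gripper":1,"tx":1,"ty":-0.1,"tz":0,"ax":0,"ay":0,"az":0},{"gripper":1,"tx":1,"ty":-0.1,"tz":0,"ax":0,"ay":0,"az":0},{"gripper":1,"tx":1,"ty":-0.1,"tz":0,"ax":0,"ay":0,"az":0},{"gripper":1,"tx":1,"ty":-0.1,"tz":0,"ax":0,"ay":0,"az":0},{"gripper":1,"tx":1,"ty":-0.1,"tz":0,"ax":0,"ay":0,"az":0},{"gripper":1,"tx":1,"ty":-0.1,"tz":0,"ax":0,"ay":0,"az":0},{"gripper":1,"tx":1,"ty":-0.1,"tz":0,"ax":0,"ay":0,"az":0},{"gripper":1,"tx":1,"ty":-0.1,"tz":0,"ax":0,"ay":0,"az":0},{"gripper":1,"tx":0,"ty":0,"tz":0,"ax":0,"ay":0,"az":0},{"gripper":1,"tx":0,"ty":0,"tz":0,"ax":0,"ay":0,"az":0}]'
python3 shot.py w3
python3 - <<'E'
from h import *
im=arm.grab_frame("top")[:,:,::-1]; w=cv2.imread("pics/w3.png")
a=cv2.resize(im[200:300,360:500],(560,400),interpolation=cv2.INTER_CUBIC)
cv2.imwrite("pics/c3.png",np.hstack([cv2.resize(w,(400,250)),cv2.resize(a,(350,250))]))
E
```

```text
time_s: 13.38
eef_pos: [0.504, 0.0776, 0.3534]
orientation: [3.142, 0.0, 1.589]
ft_force: [-0.4, 0.4, 0.7]
gripper_width: 0.088
gripper_force: 0.0
time_s: 14.62
eef_pos: [0.4809, 0.2756, 0.3531]
orientation: [-3.141, 0.001, 1.588]
ft_force: [0.0, 0.4, -0.0]
gripper_width: 0.0882
gripper_force: 0.0
14.625 [0.48085379 0.275558   0.35314932] [-3.14130233e+00  9.90511489e-04  1.58839377e+00] [ 0.03  0.47 -0.85  1.86  0.41  1.01 -0.98]
```

View pics/c3.png

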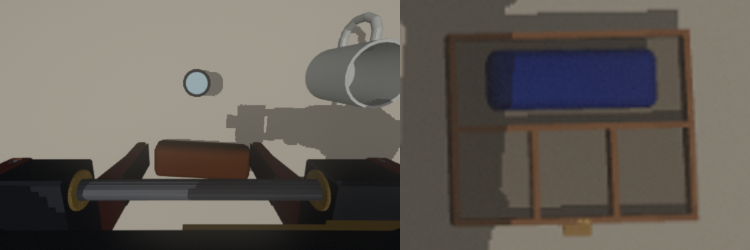

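The blue case lies flat in the long compartment, at (487–657, 50–108) in the right panel. In the wrist view the magnifier lens is at about (314,133) full-size. Refining both and locating the box again.

Run:
```python
from h import *
d=np.load("w3.npz"); c={k:d[k] for k in d.files if k!="im"}
H,S,V=cv2.split(cv2.cvtColor(d["im"],cv2.COLOR_BGR2HSV))
roi=np.zeros_like(V); roi[90:180,270:350]=1
m=((H>85)&(H<115)&(S>40)&(V>110)&(roi>0)).astype(np.uint8)
k,l,st,ce=cv2.connectedComponentsWithStats(m); i=1+np.argmax(st[1:,4]); print(st[i],ce[i],bp(c,[ce[i]],.044))
ct=arm.get_calibration("top"); g=lambda P:(np.array(P,float)-[400,0])/2.5+[360,200]
B=bp(ct,g([(447,36),(689,31),(697,218),(452,224)]),.04); print(B.round(4).tolist(),B.mean(0))
W=bp(ct,g([(487,53),(655,50),(657,106),(489,110)]),.06); print("case",W.mean(0),W.round(3).tolist())
```

```text
Traceback (most recent call last):
ValueError: attempt to get argmax of an empty sequence
```

Run:
```python
from h import *
d=np.load("w3.npz"); c={k:d[k] for k in d.files if k!="im"}
print("mag",bp(c,[(314,133)],.044))
ct=arm.get_calibration("top"); g=lambda P:(np.array(P,float)-[400,0])/2.5+[360,200]
B=bp(ct,g([(447,36),(689,31),(697,218),(452,224)]),.04); print(B.round(4).tolist(),B.mean(0))
W=bp(ct,g([(487,53),(655,50),(657,106),(489,110)]),.06); print("case",W.mean(0),W.round(3).tolist())
```

```text
mag [[0.4755978  0.33123236 0.044     ]]
[[0.5745, -0.0554, 0.04], [0.5803, -0.2881, 0.04], [0.4031, -0.2914, 0.04], [0.3976, -0.0592, 0.04]] [ 0.48889008 -0.1735053   0.04      ]
case [ 0.53248537 -0.16991497  0.06      ] [[0.557, -0.09, 0.06], [0.561, -0.249, 0.06], [0.508, -0.249, 0.06], [0.504, -0.092, 0.06]]
```

```bash
python3 -m creep '[{"gripper":1,"tx":1,"ty":-0.18,"tz":0,"ax":0,"ay":0,"az":0},{"gripper":1,"tx":1,"ty":0,"tz":0.5,"ax":0,"ay":0,"az":0},{"gripper":1,"tx":0.23,"ty":0,"tz":1,"ax":0,"ay":0,"az":0},{"gripper":1,"tx":0,"ty":0,"tz":1,"ax":0,"ay":0,"az":0},{"gripper":1,"tx":0,"ty":0,"tz":1,"ax":0,"ay":0,"az":0},{"gripper":1,"tx":0,"ty":0,"tz":1,"ax":0,"ay":0,"az":0},{"gripper":1,"tx":0,"ty":0,"tz":1,"ax":0,"ay":0,"az":0},{"gripper":1,"tx":0,"ty":0,"tz":0.4,"ax":0,"ay":0,"az":0},{"gripper":1,"tx":0,"ty":0,"tz":0,"ax":0,"ay":0,"az":0}]'
python3 -m creep '[{"gripper":0.3,"tx":0,"ty":0,"tz":0,"ax":0,"ay":0,"az":0},{"gripper":0.3,"tx":0,"ty":0,"tz":0,"ax":0,"ay":0,"az":0},{"gripper":0.3,"tx":0,"ty":0,"tz":0,"ax":0,"ay":0,"az":0},{"gripper":0.3,"tx":0,"ty":0,"tz":0,"ax":0,"ay":0,"az":0},{"gripper":0.3,"tx":0,"ty":0,"tz":0,"ax":0,"ay":0,"az":0},{"gripper":0.3,"tx":0,"ty":0,"tz":0,"ax":0,"ay":0,"az":0},{"gripper":0.3,"tx":0,"ty":0,"tz":0,"ax":0,"ay":0,"az":0}]' 20
```

```text
time_s: 15.85
eef_pos: [0.4753, 0.3315, 0.2057]
orientation: [-3.141, 0.001, 1.588]
ft_force: [0.3, -0.4, -1.2]
gripper_width: 0.0879
gripper_force: 0.0
time_s: 16.73
eef_pos: [0.4752, 0.3321, 0.206]
orientation: [3.141, 0.0, 1.589]
ft_force: [0.9, -0.4, 1.2]
gripper_width: 0.0395
gripper_force: 20.0
```

```bash
python3 -m creep '[{"gripper":0.3,"tx":0,"ty":0,"tz":-1,"ax":0,"ay":0,"az":0},{"gripper":0.3,"tx":0,"ty":0,"tz":-1,"ax":0,"ay":0,"az":0},{"gripper":0.3,"tx":0,"ty":0,"tz":-1,"ax":0,"ay":0,"az":0},{"gripper":0.3,"tx":0,"ty":0,"tz":-1,"ax":0,"ay":0,"az":0},{"gripper":0.3,"tx":-1,"ty":0,"tz":0,"ax":0,"ay":0,"az":0},{"gripper":0.3,"tx":-1,"ty":0,"tz":0,"ax":0,"ay":0,"az":0},{"gripper":0.3,"tx":-1,"ty":0,"tz":0,"ax":0,"ay":0,"az":0},{"gripper":0.3,"tx":-1,"ty":0,"tz":0,"ax":0,"ay":0,"az":0},{"gripper":0.3,"tx":-1,"ty":0,"tz":0,"ax":0,"ay":0,"az":0},{"gripper":0.3,"tx":-1,"ty":0,"tz":0,"ax":0,"ay":0,"az":0}]'
python3 -m creep '[{"gripper":0.3,"tx":-1,"ty":0,"tz":0,"ax":0,"ay":0,"az":0},{"gripper":0.3,"tx":-1,"ty":0,"tz":0,"ax":0,"ay":0,"az":0},{"gripper":0.3,"tx":-1,"ty":0,"tz":0,"ax":0,"ay":0,"az":0},{"gripper":0.3,"tx":-1,"ty":0,"tz":0,"ax":0,"ay":0,"az":0},{"gripper":0.3,"tx":-1,"ty":0,"tz":0,"ax":0,"ay":0,"az":0},{"gripper":0.3,"tx":-1,"ty":0,"tz":0,"ax":0,"ay":0,"az":0},{"gripper":0.3,"tx":-1,"ty":0,"tz":0,"ax":0,"ay":0,"az":0},{"gripper":0.3,"tx":-1,"ty":0,"tz":0,"ax":0,"ay":0,"az":0},{"gripper":0.3,"tx":-1,"ty":-0.2,"tz":0,"ax":0,"ay":0,"az":0},{"gripper":0.3,"tx":-1,"ty":-0.2,"tz":0,"ax":0,"ay":0,"az":0}]'
python3 -m creep '[{"gripper":0.3,"tx":-1,"ty":-0.2,"tz":0,"ax":0,"ay":0,"az":0},{"gripper":0.3,"tx":-1,"ty":-0.2,"tz":0,"ax":0,"ay":0,"az":0},{"gripper":0.3,"tx":-1,"ty":-0.2,"tz":0,"ax":0,"ay":0,"az":0},{"gripper":0.3,"tx":-1,"ty":-0.2,"tz":0,"ax":0,"ay":0,"az":0},{"gripper":0.3,"tx":-1,"ty":-0.2,"tz":0,"ax":0,"ay":0,"az":0},{"gripper":0.3,"tx":-1,"ty":-0.14,"tz":0,"ax":0,"ay":0,"az":0},{"gripper":0.3,"tx":-1,"ty":0,"tz":0,"ax":0,"ay":0,"az":0},{"gripper":0.3,"tx":-0.25,"ty":0,"tz":0,"ax":0,"ay":0,"az":0},{"gripper":0.3,"tx":0,"ty":0,"tz":0,"ax":0,"ay":0,"az":0},{"gripper":0.3,"tx":0,"ty":0,"tz":0,"ax":0,"ay":0,"az":0}]'
```

```text
time_s: 17.98
eef_pos: [0.4776, 0.1812, 0.3057]
orientation: [-3.141, 0.0, 1.589]
ft_force: [-0.0, 0.6, -0.5]
gripper_width: 0.0397
gripper_force: 20.0
time_s: 19.23
eef_pos: [0.4721, -0.0687, 0.3058]
orientation: [-3.141, -0.0, 1.589]
ft_force: [0.4, 0.4, -0.1]
gripper_width: 0.0396
gripper_force: 20.0
time_s: 20.48
eef_pos: [0.4474, -0.2485, 0.3059]
orientation: [-3.142, -0.0, 1.591]
ft_force: [0.1, 0.5, -1.0]
gripper_width: 0.0396
gripper_force: 20.0
```

```bash
python3 -m creep '[{"gripper":0.3,"tx":0,"ty":0,"tz":1,"ax":0,"ay":0,"az":0},{"gripper":0.3,"tx":0,"ty":0,"tz":1,"ax":0,"ay":0,"az":0},{"gripper":0.3,"tx":0,"ty":0,"tz":0.6,"ax":0,"ay":0,"az":0},{"gripper":0.3,"tx":0,"ty":0,"tz":0.3,"ax":0,"ay":0,"az":0},{"gripper":0.3,"tx":0,"ty":0,"tz":0.17,"ax":0,"ay":0,"az":0},{"gripper":0.3,"tx":0,"ty":0,"tz":0,"ax":0,"ay":0,"az":0},{"gripper":0.3,"tx":0,"ty":0,"tz":0,"ax":0,"ay":0,"az":0}]'
python3 -m creep '[{"gripper":0.62,"tx":0,"ty":0,"tz":0,"ax":0,"ay":0,"az":0},{"gripper":0.62,"tx":0,"ty":0,"tz":0,"ax":0,"ay":0,"az":0},{"gripper":0.62,"tx":0,"ty":0,"tz":0,"ax":0,"ay":0,"az":0},{"gripper":0.62,"tx":0,"ty":0,"tz":0,"ax":0,"ay":0,"az":0},{"gripper":0.62,"tx":0,"ty":0,"tz":-1,"ax":0,"ay":0,"az":0},{"gripper":0.62,"tx":0,"ty":0,"tz":-1,"ax":0,"ay":0,"az":0},{"gripper":0.7,"tx":0,"ty":0,"tz":-1,"ax":0,"ay":0,"az":0},{"gripper":0.7,"tx":0,"ty":0,"tz":-1,"ax":0,"ay":0,"az":0},{"gripper":0.7,"tx":0,"ty":0,"tz":-1,"ax":0,"ay":0,"az":0},{"gripper":0.7,"tx":0,"ty":0,"tz":-1,"ax":0,"ay":0,"az":0}]'
```

```text
time_s: 21.35
eef_pos: [0.4475, -0.2499, 0.2297]
orientation: [3.141, 0.001, 1.589]
ft_force: [0.1, -0.0, -0.7]
gripper_width: 0.0394
gripper_force: 20.0
time_s: 22.6
eef_pos: [0.4471, -0.2496, 0.38]
orientation: [-3.141, -0.0, 1.589]
ft_force: [0.8, 0.4, 0.6]
gripper_width: 0.0614
gripper_force: 0.0
```

```bash
python3 -m creep '[{"gripper":0.7,"tx":0,"ty":0,"tz":0,"ax":0,"ay":0,"az":1},{"gripper":0.7,"tx":0,"ty":0,"tz":0,"ax":0,"ay":0,"az":1},{"gripper":0.7,"tx":0,"ty":0,"tz":0,"ax":0,"ay":0,"az":1},{"gripper":0.7,"tx":0,"ty":0,"tz":0,"ax":0,"ay":0,"az":1},{"gripper":0.7,"tx":0,"ty":0,"tz":0,"ax":0,"ay":0,"az":1},{"gripper":0.7,"tx":0,"ty":0,"tz":0,"ax":0,"ay":0,"az":1},{"gripper":0.7,"tx":0,"ty":0,"tz":0,"ax":0,"ay":0,"az":1},{"gripper":0.7,"tx":0,"ty":0,"tz":0,"ax":0,"ay":0,"az":1},{"gripper":0.7,"tx":0,"ty":0,"tz":0,"ax":0,"ay":0,"az":1},{"gripper":0.7,"tx":0,"ty":0,"tz":0,"ax":0,"ay":0,"az":1}]'
python3 -m creep '[{"gripper":0.7,"tx":0,"ty":0,"tz":0,"ax":0,"ay":0,"az":1},{"gripper":0.7,"tx":0,"ty":0,"tz":0,"ax":0,"ay":0,"az":1},{"gripper":0.7,"tx":0,"ty":0,"tz":0,"ax":0,"ay":0,"az":1},{"gripper":0.7,"tx":0,"ty":0,"tz":0,"ax":0,"ay":0,"az":1},{"gripper":0.7,"tx":0,"ty":0,"tz":0,"ax":0,"ay":0,"az":1},{"gripper":0.7,"tx":0.9,"ty":-1,"tz":0,"ax":0,"ay":0,"az":0.1},{"gripper":0.7,"tx":0.9,"ty":-1,"tz":0,"ax":0,"ay":0,"az":0},{"gripper":0.7,"tx":0.9,"ty":-1,"tz":0,"ax":0,"ay":0,"az":0},{"gripper":0.7,"tx":0.9,"ty":-1,"tz":0,"ax":0,"ay":0,"az":0},{"gripper":0.7,"tx":0.9,"ty":-1,"tz":0,"ax":0,"ay":0,"az":0}]'
python3 -m creep '[{"gripper":0.7,"tx":0.8,"ty":-1,"tz":0,"ax":0,"ay":0,"az":0},{"gripper":0.7,"tx":0,"ty":-1,"tz":0,"ax":0,"ay":0,"az":0},{"gripper":0.7,"tx":0,"ty":-0.2,"tz":0,"ax":0,"ay":0,"az":0},{"gripper":0.7,"tx":0,"ty":0,"tz":0,"ax":0,"ay":0,"az":0},{"gripper":0.7,"tx":0,"ty":0,"tz":0,"ax":0,"ay":0,"az":0}]'
python3 shot.py w4
```

```text
time_s: 23.85
eef_pos: [0.4471, -0.2496, 0.3791]
orientation: [-3.141, 0.0, 0.539]
ft_force: [0.7, 0.1, 1.0]
gripper_width: 0.0615
gripper_force: 0.0
time_s: 25.1
eef_pos: [0.559, -0.1228, 0.3791]
orientation: [3.142, 0.0, 0.008]
ft_force: [-0.2, -0.9, -0.6]
gripper_width: 0.0616
gripper_force: 0.0
time_s: 25.72
eef_pos: [0.5779, -0.07, 0.3791]
orientation: [3.141, 0.0, 0.006]
ft_force: [1.0, -0.2, -0.6]
gripper_width: 0.0614
gripper_force: 0.0
25.725 [ 0.57788891 -0.06998666  0.37907587] [3.14086313e+00 1.87472186e-04 5.72730530e-03] [ 0.46  0.41 -0.57  1.78  0.25  1.03 -1.77]
```

View pics/w4.png

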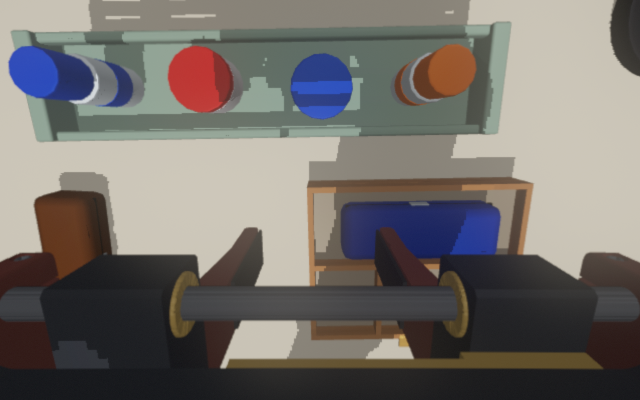

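The wrist view shows the blue tin's lid centred at (322,87), with the red lid at (201,79), the blue spray cap top near (37,72) and the orange cap near (450,70). The case sits in its compartment.

Run:
```python
from h import *
d=np.load("w4.npz"); c={k:d[k] for k in d.files if k!="im"}
H,S,V=cv2.split(cv2.cvtColor(d["im"],cv2.COLOR_BGR2HSV))
m=((H>100)&(H<130)&(S>130)).astype(np.uint8); m[140:]=0
k,l,st,ce=cv2.connectedComponentsWithStats(m)
for i in range(1,k):
    if st[i][4]>100: print(st[i],ce[i],bp(c,[ce[i], (st[i][0]+st[i][2]/2,st[i][1]+st[i][3]/2)],.104).round(4).tolist())
print("spray cap",bp(c,[(37,72)],.155),"red",bp(c,[(201,79)],.104),"orange",bp(c,[(450,70)],.155))
```

```text
[   9   46   84   54 3462] [49.5401502  73.97718082] [[0.6764, 0.1323, 0.104], [0.6771, 0.131, 0.104]]
[ 291   54   61   65 3121] [321.08330663  85.83082345] [[0.6697, -0.0713, 0.104], [0.6692, -0.0716, 0.104]]
[105  63  26  43 447] [119.54138702  86.23489933] [[0.6682, 0.0815, 0.104], [0.6694, 0.0824, 0.104]]
spray cap [[0.67104838 0.09925448 0.155     ]] red [[0.67388964 0.01945428 0.104     ]] orange [[ 0.6740195  -0.14828281  0.155     ]]
```

```bash
python3 -m creep '[{"gripper":0.7,"tx":1,"ty":0.06,"tz":0,"ax":0,"ay":0,"az":0},{"gripper":0.7,"tx":1,"ty":0,"tz":0,"ax":0,"ay":0,"az":0},{"gripper":0.7,"tx":1,"ty":0,"tz":0,"ax":0,"ay":0,"az":0},{"gripper":0.7,"tx":0.68,"ty":0,"tz":0,"ax":0,"ay":0,"az":0},{"gripper":0.7,"tx":0,"ty":0,"tz":1,"ax":0,"ay":0,"az":0},{"gripper":0.7,"tx":0,"ty":0,"tz":1,"ax":0,"ay":0,"az":0},{"gripper":0.7,"tx":0,"ty":0,"tz":1,"ax":0,"ay":0,"az":0},{"gripper":0.7,"tx":0,"ty":0,"tz":1,"ax":0,"ay":0,"az":0},{"gripper":0.7,"tx":0,"ty":0,"tz":0.56,"ax":0,"ay":0,"az":0},{"gripper":0.7,"tx":0,"ty":0,"tz":0,"ax":0,"ay":0,"az":0}]'
python3 -m creep '[{"gripper":0.4,"tx":0,"ty":0,"tz":0,"ax":0,"ay":0,"az":0},{"gripper":0.4,"tx":0,"ty":0,"tz":0,"ax":0,"ay":0,"az":0},{"gripper":0.4,"tx":0,"ty":0,"tz":0,"ax":0,"ay":0,"az":0},{"gripper":0.4,"tx":0,"ty":0,"tz":0,"ax":0,"ay":0,"az":0},{"gripper":0.4,"tx":0,"ty":0,"tz":0,"ax":0,"ay":0,"az":0},{"gripper":0.4,"tx":0,"ty":0,"tz":0,"ax":0,"ay":0,"az":0}]' 20
```

```text
time_s: 27.02
eef_pos: [0.6697, -0.0699, 0.2643]
orientation: [3.142, 0.002, 0.007]
ft_force: [0.4, -0.3, -0.4]
gripper_width: 0.0615
gripper_force: 0.0
time_s: 27.78
eef_pos: [0.6706, -0.0694, 0.2663]
orientation: [3.141, -0.002, 0.007]
ft_force: [-0.1, -0.1, 5.4]
gripper_width: 0.0478
gripper_force: 20.0
```

```bash
python3 -m creep '[{"gripper":0.4,"tx":0,"ty":0,"tz":-1,"ax":0,"ay":0,"az":0},{"gripper":0.4,"tx":0,"ty":0,"tz":-1,"ax":0,"ay":0,"az":0},{"gripper":0.4,"tx":0,"ty":0,"tz":-1,"ax":0,"ay":0,"az":0},{"gripper":0.4,"tx":0,"ty":0,"tz":-1,"ax":0,"ay":0,"az":0},{"gripper":0.4,"tx":0,"ty":0,"tz":-1,"ax":0,"ay":0,"az":0},{"gripper":0.4,"tx":-1,"ty":0,"tz":0,"ax":0,"ay":0,"az":0},{"gripper":0.4,"tx":-1,"ty":0,"tz":0,"ax":0,"ay":0,"az":0},{"gripper":0.4,"tx":-1,"ty":0,"tz":0,"ax":0,"ay":0,"az":0},{"gripper":0.4,"tx":-1,"ty":0.8,"tz":0,"ax":0,"ay":0,"az":0},{"gripper":0.4,"tx":-1,"ty":0.8,"tz":0,"ax":0,"ay":0,"az":0}]'
python3 -m creep '[{"gripper":0.4,"tx":-1,"ty":0.8,"tz":0,"ax":0,"ay":0,"az":0},{"gripper":0.4,"tx":-1,"ty":0.8,"tz":0,"ax":0,"ay":0,"az":0},{"gripper":0.4,"tx":-1,"ty":0.8,"tz":0,"ax":0,"ay":0,"az":0},{"gripper":0.4,"tx":-1,"ty":0.2,"tz":0,"ax":0,"ay":0,"az":0},{"gripper":0.4,"tx":0,"ty":0,"tz":1,"ax":0,"ay":0,"az":0},{"gripper":0.4,"tx":0,"ty":0,"tz":1,"ax":0,"ay":0,"az":0},{"gripper":0.4,"tx":0,"ty":0,"tz":1,"ax":0,"ay":0,"az":0},{"gripper":0.4,"tx":0,"ty":0,"tz":0,"ax":0,"ay":0,"az":0},{"gripper":0.4,"tx":0,"ty":0,"tz":0,"ax":0,"ay":0,"az":0}]'
```

```text
time_s: 29.02
eef_pos: [0.5443, -0.1104, 0.3899]
orientation: [-3.142, 0.0, 0.009]
ft_force: [-1.2, -0.9, -0.9]
gripper_width: 0.0477
gripper_force: 20.0
time_s: 30.15
eef_pos: [0.4462, -0.1759, 0.3159]
orientation: [3.141, -0.001, 0.008]
ft_force: [0.1, 0.7, -1.0]
gripper_width: 0.0478
gripper_force: 20.0
```

```bash
python3 -m creep '[{"gripper":0.4,"tx":0,"ty":0,"tz":1,"ax":0,"ay":0,"az":0},{"gripper":0.4,"tx":0,"ty":0,"tz":1,"ax":0,"ay":0,"az":0},{"gripper":0.4,"tx":0,"ty":0,"tz":0.8,"ax":0,"ay":0,"az":0},{"gripper":0.4,"tx":0,"ty":0,"tz":0.4,"ax":0,"ay":0,"az":0},{"gripper":0.4,"tx":0,"ty":0,"tz":0.24,"ax":0,"ay":0,"az":0},{"gripper":0.4,"tx":0,"ty":0,"tz":0,"ax":0,"ay":0,"az":0},{"gripper":0.4,"tx":0,"ty":0,"tz":0,"ax":0,"ay":0,"az":0}]'
python3 -m creep '[{"gripper":0.62,"tx":0,"ty":0,"tz":0,"ax":0,"ay":0,"az":0},{"gripper":0.62,"tx":0,"ty":0,"tz":0,"ax":0,"ay":0,"az":0},{"gripper":0.62,"tx":0,"ty":0,"tz":0,"ax":0,"ay":0,"az":0},{"gripper":0.62,"tx":0,"ty":0,"tz":-0.5,"ax":0,"ay":0,"az":0},{"gripper":0.62,"tx":0,"ty":0,"tz":-1,"ax":0,"ay":0,"az":0},{"gripper":0.62,"tx":0,"ty":0,"tz":-1,"ax":0,"ay":0,"az":0},{"gripper":0.62,"tx":0,"ty":0,"tz":-1,"ax":0,"ay":0,"az":0},{"gripper":0.62,"tx":0,"ty":0,"tz":-1,"ax":0,"ay":0,"az":0},{"gripper":0.62,"tx":0,"ty":0,"tz":-1,"ax":0,"ay":0,"az":0},{"gripper":0.62,"tx":0,"ty":0,"tz":-1,"ax":0,"ay":0,"az":0}]'
```

```text
time_s: 31.02
eef_pos: [0.4462, -0.1761, 0.2298]
orientation: [3.141, -0.001, 0.008]
ft_force: [-0.0, 0.1, -0.7]
gripper_width: 0.0478
gripper_force: 20.0
time_s: 32.28
eef_pos: [0.4457, -0.1758, 0.3933]
orientation: [3.141, -0.001, 0.008]
ft_force: [1.0, 0.2, 0.0]
gripper_width: 0.0542
gripper_force: 0.0
```

```bash
python3 -m creep '[{"gripper":0.62,"tx":0.5,"ty":-1,"tz":0,"ax":0,"ay":0,"az":0},{"gripper":0.62,"tx":0.5,"ty":-1,"tz":0,"ax":0,"ay":0,"az":0},{"gripper":0.62,"tx":0.5,"ty":-1,"tz":0,"ax":0,"ay":0,"az":0},{"gripper":0.62,"tx":0.5,"ty":-1,"tz":0,"ax":0,"ay":0,"az":0},{"gripper":0.62,"tx":0.5,"ty":-1,"tz":0,"ax":0,"ay":0,"az":0},{"gripper":0.62,"tx":0.5,"ty":-1,"tz":0,"ax":0,"ay":0,"az":0},{"gripper":0.62,"tx":0.5,"ty":-1,"tz":0,"ax":0,"ay":0,"az":0},{"gripper":0.62,"tx":0.5,"ty":-1,"tz":0,"ax":0,"ay":0,"az":0},{"gripper":0.62,"tx":0.5,"ty":-1,"tz":0,"ax":0,"ay":0,"az":0},{"gripper":0.62,"tx":0.5,"ty":-1,"tz":0,"ax":0,"ay":0,"az":0}]'
python3 -m creep '[{"gripper":0.62,"tx":0.4,"ty":-1,"tz":0,"ax":0,"ay":0,"az":0},{"gripper":0.62,"tx":0,"ty":0,"tz":0,"ax":0,"ay":0,"az":0},{"gripper":0.62,"tx":0,"ty":0,"tz":0,"ax":0,"ay":0,"az":0}]'
python3 shot.py w5
python3 - <<'E'
from h import *
im=arm.grab_frame("top")[:,:,::-1]; w=cv2.imread("pics/w5.png")
a=cv2.resize(im[200:300,360:500],(490,350),interpolation=cv2.INTER_CUBIC)
cv2.imwrite("pics/c5.png",np.hstack([cv2.resize(w[:200,170:470],(300,200)),np.zeros((200,10,3),np.uint8),cv2.resize(a,(280,200))]))
d=np.load("w5.npz"); c={k:d[k] for k in d.files if k!="im"}
H,S,V=cv2.split(cv2.cvtColor(d["im"],cv2.COLOR_BGR2HSV))
m=((H>100)&(H<130)&(S>130)).astype(np.uint8); m[160:]=0
k,l,st,ce=cv2.connectedComponentsWithStats(m)
for i in range(1,k):
    if st[i][4]>100: print(st[i],ce[i],bp(c,[ce[i]],.155).round(4).tolist(),bp(c,[ce[i]],.145).round(4).tolist())
E
```

```text
time_s: 33.52
eef_pos: [0.5691, 0.0758, 0.3925]
orientation: [-3.142, -0.0, 0.008]
ft_force: [0.0, -0.5, 0.7]
gripper_width: 0.0544
gripper_force: 0.0
time_s: 33.9
eef_pos: [0.5785, 0.0991, 0.3919]
orientation: [3.141, 0.0, 0.007]
ft_force: [-0.5, -0.4, -0.1]
gripper_width: 0.0546
gripper_force: 0.0
33.9 [0.57850282 0.09912953 0.39188444] [3.14081580e+00 2.49503318e-04 7.13550111e-03] [ 0.23  0.42 -0.66  1.75  0.29  1.07 -2.09]
[ 294   54   44   47 1626] [315.58487085  77.33763838] [[0.6717, 0.1019, 0.155]] [[0.6729, 0.1019, 0.145]]
```

View pics/c5.png

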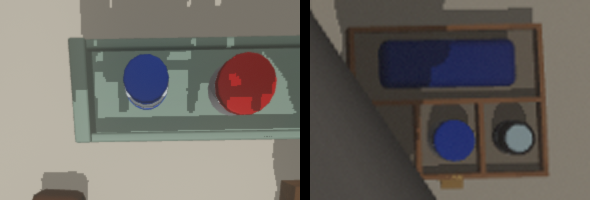

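The wrist crop shows the spray cap between the end panel and the red tin. In the right panel the tin stands in the middle compartment and the magnifier in the right one. I'll grip the bottle on its 34 mm body, just below the cap.

```bash
python3 -m creep '[{"gripper":0.62,"tx":1,"ty":-0.1,"tz":0,"ax":0,"ay":0,"az":0},{"gripper":0.62,"tx":1,"ty":0,"tz":0,"ax":0,"ay":0,"az":0},{"gripper":0.62,"tx":1,"ty":0,"tz":0,"ax":0,"ay":0,"az":0},{"gripper":0.62,"tx":0.76,"ty":0,"tz":0,"ax":0,"ay":0,"az":0},{"gripper":0.62,"tx":0,"ty":0,"tz":0.9,"ax":0,"ay":0,"az":0},{"gripper":0.62,"tx":0,"ty":0,"tz":1,"ax":0,"ay":0,"az":0},{"gripper":0.62,"tx":0,"ty":0,"tz":1,"ax":0,"ay":0,"az":0},{"gripper":0.62,"tx":0,"ty":0,"tz":1,"ax":0,"ay":0,"az":0},{"gripper":0.62,"tx":0,"ty":0,"tz":1,"ax":0,"ay":0,"az":0},{"gripper":0.62,"tx":0,"ty":0,"tz":0,"ax":0,"ay":0,"az":0}]'
python3 -m creep '[{"gripper":0.2,"tx":0,"ty":0,"tz":0,"ax":0,"ay":0,"az":0},{"gripper":0.2,"tx":0,"ty":0,"tz":0,"ax":0,"ay":0,"az":0},{"gripper":0.2,"tx":0,"ty":0,"tz":0,"ax":0,"ay":0,"az":0},{"gripper":0.2,"tx":0,"ty":0,"tz":0,"ax":0,"ay":0,"az":0},{"gripper":0.2,"tx":0,"ty":0,"tz":0,"ax":0,"ay":0,"az":0},{"gripper":0.2,"tx":0,"ty":0,"tz":0,"ax":0,"ay":0,"az":0}]' 15
```

```text
time_s: 35.25
eef_pos: [0.6719, 0.1016, 0.2673]
orientation: [3.14, 0.004, 0.006]
ft_force: [-0.5, 0.3, 1.1]
gripper_width: 0.0543
gripper_force: 0.0
time_s: 36.0
eef_pos: [0.6732, 0.1032, 0.2705]
orientation: [3.141, -0.002, 0.007]
ft_force: [-1.3, -0.5, 6.3]
gripper_width: 0.034
gripper_force: 15.0
```

```bash
python3 -m creep '[{"gripper":0.2,"tx":0,"ty":0,"tz":-1,"ax":0,"ay":0,"az":0},{"gripper":0.2,"tx":0,"ty":0,"tz":-1,"ax":0,"ay":0,"az":0},{"gripper":0.2,"tx":0,"ty":0,"tz":-1,"ax":0,"ay":0,"az":0},{"gripper":0.2,"tx":0,"ty":0,"tz":-1,"ax":0,"ay":0,"az":0},{"gripper":0.2,"tx":0,"ty":0,"tz":-1,"ax":0,"ay":0,"az":0},{"gripper":0.2,"tx":-1,"ty":0,"tz":0,"ax":0,"ay":0,"az":0},{"gripper":0.2,"tx":-1,"ty":0,"tz":0,"ax":0,"ay":0,"az":0},{"gripper":0.2,"tx":-1,"ty":1,"tz":0,"ax":0,"ay":0,"az":0},{"gripper":0.2,"tx":-1,"ty":1,"tz":0,"ax":0,"ay":0,"az":0},{"gripper":0.2,"tx":-1,"ty":1,"tz":0,"ax":0,"ay":0,"az":0}]'
python3 -m creep '[{"gripper":0.2,"tx":-1,"ty":1,"tz":0,"ax":0,"ay":0,"az":0},{"gripper":0.2,"tx":-1,"ty":1,"tz":0,"ax":0,"ay":0,"az":0},{"gripper":0.2,"tx":-1,"ty":1,"tz":0,"ax":0,"ay":0,"az":0},{"gripper":0.2,"tx":-1,"ty":1,"tz":0,"ax":0,"ay":0,"az":0},{"gripper":0.2,"tx":-0.2,"ty":1,"tz":0,"ax":0,"ay":0,"az":0},{"gripper":0.2,"tx":0,"ty":0,"tz":1,"ax":0,"ay":0,"az":0},{"gripper":0.2,"tx":0,"ty":0,"tz":1,"ax":0,"ay":0,"az":0},{"gripper":0.2,"tx":0,"ty":0,"tz":1,"ax":0,"ay":0,"az":0},{"gripper":0.2,"tx":0,"ty":0,"tz":0,"ax":0,"ay":0,"az":0},{"gripper":0.2,"tx":0,"ty":0,"tz":0,"ax":0,"ay":0,"az":0}]'
```

```text
time_s: 37.25
eef_pos: [0.5473, 0.0267, 0.3941]
orientation: [3.141, 0.0, 0.008]
ft_force: [0.6, -0.8, -0.2]
gripper_width: 0.0335
gripper_force: 15.0
time_s: 38.5
eef_pos: [0.4446, -0.0984, 0.32]
orientation: [3.141, -0.001, 0.008]
ft_force: [0.3, 0.1, 0.6]
gripper_width: 0.0338
gripper_force: 15.0
```

```bash
python3 -m creep '[{"gripper":0.2,"tx":0,"ty":0,"tz":1,"ax":0,"ay":0,"az":0},{"gripper":0.2,"tx":0,"ty":0,"tz":1,"ax":0,"ay":0,"az":0},{"gripper":0.2,"tx":0,"ty":0,"tz":0.8,"ax":0,"ay":0,"az":0},{"gripper":0.2,"tx":0,"ty":0,"tz":0.4,"ax":0,"ay":0,"az":0},{"gripper":0.2,"tx":0,"ty":0,"tz":0.27,"ax":0,"ay":0,"az":0},{"gripper":0.2,"tx":0,"ty":0,"tz":0,"ax":0,"ay":0,"az":0},{"gripper":0.2,"tx":0,"ty":0,"tz":0,"ax":0,"ay":0,"az":0}]'
python3 -m creep '[{"gripper":0.55,"tx":0,"ty":0,"tz":0,"ax":0,"ay":0,"az":0},{"gripper":0.55,"tx":0,"ty":0,"tz":0,"ax":0,"ay":0,"az":0},{"gripper":0.55,"tx":0,"ty":0,"tz":0,"ax":0,"ay":0,"az":0},{"gripper":0.55,"tx":0,"ty":0,"tz":-0.5,"ax":0,"ay":0,"az":0},{"gripper":0.55,"tx":0,"ty":0,"tz":-1,"ax":0,"ay":0,"az":0},{"gripper":0.55,"tx":0,"ty":0,"tz":-1,"ax":0,"ay":0,"az":0},{"gripper":0.55,"tx":0,"ty":0,"tz":-1,"ax":0,"ay":0,"az":0},{"gripper":0.55,"tx":0,"ty":0,"tz":-1,"ax":0,"ay":0,"az":0},{"gripper":0.55,"tx":0,"ty":0,"tz":-1,"ax":0,"ay":0,"az":0},{"gripper":0.55,"tx":0,"ty":0,"tz":-1,"ax":0,"ay":0,"az":0}]'
python3 -m creep '[{"gripper":0.55,"tx":0,"ty":-1,"tz":-1,"ax":0,"ay":0,"az":0},{"gripper":0.55,"tx":0,"ty":-1,"tz":0,"ax":0,"ay":0,"az":0},{"gripper":0.55,"tx":0,"ty":-1,"tz":0,"ax":0,"ay":0,"az":0},{"gripper":0.55,"tx":0,"ty":-1,"tz":0,"ax":0,"ay":0,"az":0},{"gripper":0.55,"tx":0,"ty":-1,"tz":0,"ax":0,"ay":0,"az":0},{"gripper":0.55,"tx":0,"ty":-1,"tz":0,"ax":0,"ay":0,"az":0},{"gripper":0.55,"tx":0,"ty":-1,"tz":0,"ax":0,"ay":0,"az":0},{"gripper":0.55,"tx":0,"ty":-1,"tz":0,"ax":0,"ay":0,"az":0},{"gripper":0.55,"tx":0,"ty":0,"tz":0,"ax":0,"ay":0,"az":0},{"gripper":0.55,"tx":0,"ty":0,"tz":0,"ax":0,"ay":0,"az":0}]'
python3 - <<'E'
from h import *
a=arm.grab_frame("top")[140:300,195:485,::-1]; b=arm.grab_frame("scene")[60:340,220:480,::-1]
cv2.imwrite("pics/f1.png",np.vstack([cv2.resize(a,(580,320),interpolation=cv2.INTER_CUBIC),cv2.copyMakeBorder(b,0,0,0,320,0)]))
E
```

```text
time_s: 39.38
eef_pos: [0.4445, -0.0986, 0.233]
orientation: [3.141, -0.001, 0.008]
ft_force: [-0.4, 0.3, -0.3]
gripper_width: 0.0336
gripper_force: 15.0
time_s: 40.62
eef_pos: [0.444, -0.0983, 0.3966]
orientation: [3.141, -0.001, 0.008]
ft_force: [-0.1, 0.2, 0.9]
gripper_width: 0.0483
gripper_force: 0.0
time_s: 41.88
eef_pos: [0.4427, 0.1007, 0.4201]
orientation: [3.141, 0.0, 0.007]
ft_force: [0.0, -1.0, 0.7]
gripper_width: 0.0483
gripper_force: 0.0
```

View pics/f1.png

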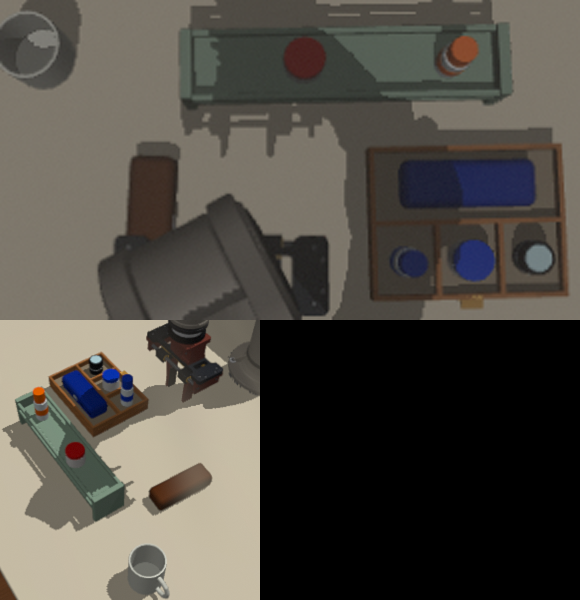

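Both views show all four items upright in their compartments: case (467,183), spray (410,263), tin (474,260) and magnifier (538,257). The look-alikes and the mug haven't moved, and the gripper is clear. One numeric check, then hand in.

Run:
```python
from h import *
c=arm.get_calibration("top"); f=lambda p:np.array(p,float)/2+[195,140]
o=np.array([.4895,-.1735]); R=np.array([[np.cos(.02),-np.sin(.02)],[np.sin(.02),np.cos(.02)]])
ok=[]
for n,p,z,t,tol in (("case",(467,183),.062,(.044,0),(.014,.035)),("spray",(413,264),.117,(-.044,.0753),(.028,.022)),("tin",(474,260),.066,(-.044,0),(.02,.015)),("mag",(539,257),.066,(-.044,-.0753),(.024,.018))):
    e=R.T@(bp(c,[f(p)],z)[0][:2]-o)-t; print(n,e.round(4)); ok.append((abs(e)<tol).all())
if all(ok): print(arm.sign_off())
```

```text
case [-0.0001  0.0042]
spray [-0.0018  0.0035]
tin [-0.0009  0.0001]
mag [ 0.001  -0.0003]
the job is handed in; nothing more can be done
None
```

The reading kit is packed and handed in: by camera, all four items are upright and within about 5 mm of their compartment centres, the look-alikes and mug look undisturbed, and it took about 42 s (the verdict itself was not shown).

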